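# Set out the egg series by size on the display plinth

## Task

Set the four loose eggs out on the pine display plinth, one on each dark-wood egg stand, lying on its side and centred on it, in order of size: the smallest on the stand beside the black title block, growing to the largest at the far end of the row. Eggs are fragile, so set each one down on its stand and never let one drop; leave all four lying still.

Things in the scene. Friction and masses are not known exactly. Their poses are not given: they have to be found in the camera images.
- egg_blue: plain sky-blue egg, 48 mm long, 36 mm across, rigid, the smallest of the four, about 32 g. It lies loose on its side on a grey egg stand (shaped like the wooden ones). Origin at its centre; x runs along its length, level, blunt end at +x. Lying on a stand, grey or wooden, its centre is 31 mm above the stand's underside
- egg_buff: sandy buff egg with dark brown speckles, 58 mm long, 43 mm across, rigid, the second smallest, about 55 g. It lies loose on its side on a grey egg stand (shaped like the wooden ones). Origin at its centre; x runs along its length, level, blunt end at +x. Lying on a stand, grey or wooden, its centre is 35 mm above the stand's underside
- egg_olive: dark olive-green egg with blackish spots, 70 mm long, 50 mm across, rigid, the second largest, about 85 g. It lies loose on its side on a grey egg stand (shaped like the wooden ones). Origin at its centre; x runs along its length, level, blunt end at +x. Lying on a stand, grey or wooden, its centre is 39 mm above the stand's underside
- egg_cream: plain cream-white egg, 86 mm long, 58 mm across, rigid, the largest, about 140 g. It lies loose on its side on a grey egg stand (shaped like the wooden ones). Origin at its centre; x runs along its length, level, blunt end at +x. Lying on a stand, grey or wooden, its centre is 44 mm above the stand's underside
- seat_1: turned dark-wood egg stand fixed on the pine plinth, at one end of the row of four: foot 44 mm across, stem, dished cup 30 mm across and 4 mm deep, its rim 16 mm above the underside; an egg overhangs the rim all round. Origin at the centre of its underside, on the plinth's top 18 mm above the bench; y runs along the row towards seat_4, 95 mm from stand to stand
- seat_2: turned dark-wood egg stand fixed on the pine plinth, second in the row, next to seat_1: foot 44 mm across, stem, dished cup 30 mm across and 4 mm deep, its rim 16 mm above the underside; an egg overhangs the rim all round. Origin at the centre of its underside, on the plinth's top 18 mm above the bench; y runs along the row towards seat_4, 95 mm from stand to stand
- seat_3: turned dark-wood egg stand fixed on the pine plinth, third in the row, next to seat_4: foot 44 mm across, stem, dished cup 30 mm across and 4 mm deep, its rim 16 mm above the underside; an egg overhangs the rim all round. Origin at the centre of its underside, on the plinth's top 18 mm above the bench; y runs along the row towards seat_4, 95 mm from stand to stand
- seat_4: turned dark-wood egg stand fixed on the pine plinth, at the other end of the row: foot 44 mm across, stem, dished cup 30 mm across and 4 mm deep, its rim 16 mm above the underside; an egg overhangs the rim all round. Origin at the centre of its underside, on the plinth's top 18 mm above the bench; y runs along the row towards seat_4, 95 mm from stand to stand
- title_block: black title block with a small white map on it, 62 mm across the plinth, 34 mm along it and 22 mm high, fixed at one end of the plinth, 80 mm beyond the last stand there: beyond seat_1 or beyond seat_4, differing from start to start (a flat white block with a grey scale stands at the other end). Origin at the centre of its underside
Not all that is in view belongs to the job. What is shaped like the egg_olive but purple is not meant.

How it is judged:
By the outcome, as a careful person would: the job done as asked, in the order asked, and still so for the second after the job is handed in, with the robot touching nothing.
It also fails if it takes over 109 s, if anything falls off the work surface, if the arm or the gripper's body presses on something with over 40 N, if the wrist force passes 120 N, or if a joint passes its speed limit or range.

## Robot

A 6-joint arm with a two-finger parallel gripper is mounted at the origin on the work surface. World frame = base frame: x ahead of the robot, y to its left, z up, the work surface at z = 0. Lengths are in mm, angles in rad, forces in N, time in s.
With the tool pointing down it reaches from about 350 to 725 mm from the base axis. Payload 6 kg.
Tool frame: the origin (TCP) lies on the centre line of the jaws, within the pads' length; the fingertips stand r.tips_ahead ahead of it and the grasp point (between the pads) lies 3 mm ahead of it (r.tips_ahead is the distance from the TCP to the fingertips, in mm); z points along the fingers, y is the direction in which the jaws open and shut (so a half turn about z gives the same grasp; the last joint's range is limited). The gripper opens to 85 mm and grips with 20 to 120 N. Pads are 22 mm wide; open, the fingers measure 114 mm over their backs; the gripper's body (76 mm by 85 mm) begins 54 mm behind the grasp point. The pads swing forward as they close: fully open they stand 13 mm farther back than shut.
Start: joints at [-0.881, 0.04, 0.085, 0, -1.615, -0.334], TCP at [209.013, -562.396, 253.261] pointing down, gripper open.
Joint ranges: [-2.56, 2.56], [-1.29, 2.01], [-1.08, 1.49], [-3.29, 1.98], [-2.81, -0.18], [-2.99, 2.99]. Speed limits (rad/s): [2.57, 2.57, 3.01, 3.14, 3.14, 3.14].

## Interface

Orientations are given as a unit quaternion [x, y, z, w].
In Python, from bench import r gives the robot as it stands. The module is installed in compiled form; this text tells all that it offers. Calls block until the motion is done:
- r.movep(position, orientation): joint-space move of the TCP to a pose.
- r.line_to(position, orientation=None, v=150): straight line of the TCP; orientation=None keeps the orientation; v is the mean speed in mm/s.
- r.movej(angles): joint-space move.
- r.open_gripper() and r.clamp(): open the fingers fully, or close them until they stop; the grip force is fixed at half the most.
- r.sleep(seconds).
- r.ik(position, orientation): joint angles nearest the present ones, or None.
- r.read_state(): the state.
- r.read_camera(name): name is "scene" or "top"; returns a dict with "frame" (420x560x3 uint8, blue, green, red), "fx", "fy", "cx", "cy" (pixels), "extrinsics" (4x4, takes a point from camera to world coordinates). Camera axes: x right, y up, looking along -z (the intrinsics and any distortion apply to the point x, -y, -z); pixel columns grow to the right and rows downward; lengths in mm; the calibration is good to about 2 mm. A picture is of the moment at which its call begins. There is no depth.
A pose or a line that the arm cannot do raises r.MotionError and nothing moves.
- r.job_done(): hands the job in, once; it reports no verdict.
The state is a dict: "clock": time; "joint_positions": joint angles; "qvel": joint speeds; "joint_efforts": joint torques, N m; "tcp_pos": TCP position; "eef_rot": TCP orientation; "ft_force": force on the tool from outside, world axes, zero at the start; "moment": the same for the moment, N m; "opening": finger opening in mm.
Only numpy, scipy, OpenCV 4.12 (cv2) and the standard library are available. Lean on these libraries where they do the work, as an engineer would, in place of code of your own. Each camera call takes 0.05 s, during which the arm holds its last target. There are 200 camera calls.

## Working session

There is one attempt and no reset: what is moved stays moved. The work goes in short steps, each a Python script; the robot and the scene stay as the last script left them, time stands still between calls to the robot, and variables do not carry over. Pictures are saved under pics/ and viewed, about 12 in all and at most 16, crops included, and the job is handed in when it is done.

```bash
mkdir -p pics; python3 - <<'E'
from bench import r
import cv2
s=r.read_state(); print(s["clock"],s["opening"],s["eef_rot"],r.tips_ahead)
for n in("scene","top"):
    c=r.read_camera(n); cv2.imwrite(f"pics/{n}0.png",c["frame"]); print(n,c["fx"],c["fy"],c["cx"],c["cy"],c["extrinsics"],[k for k in c])
E
```

```text
0.0 85.29596119642918 [-1.76969343e-01  9.84215961e-01  8.62005460e-04 -2.23811586e-04] 22.0
scene 522.0366139049188 522.0366139049188 283.08300658615514 201.5206381578588 [[ 2.10209292e-01 -7.29421494e-01  6.50965696e-01  1.28163012e+03]
 [ 9.77613830e-01  1.50614383e-01 -1.46923475e-01 -1.99940831e+02]
 [ 9.12434407e-03  6.67277747e-01  7.44753083e-01  1.01793286e+03]
 [ 0.00000000e+00  0.00000000e+00  0.00000000e+00  1.00000000e+00]] ['frame', 'fx', 'fy', 'cx', 'cy', 'extrinsics']
top 518.5765623262931 518.5765623262931 278.0669281350946 206.01297333559324 [[ 4.40235726e-03  9.78635949e-01 -2.05553638e-01  2.53994143e+02]
 [-9.99990237e-01  4.22991068e-03 -1.27836036e-03 -3.50743663e+01]
 [-3.81575874e-04  2.05557259e-01  9.78645016e-01  1.07874137e+03]
 [ 0.00000000e+00  0.00000000e+00  0.00000000e+00  1.00000000e+00]] ['frame', 'fx', 'fy', 'cx', 'cy', 'extrinsics']
```

View pics/top0.png

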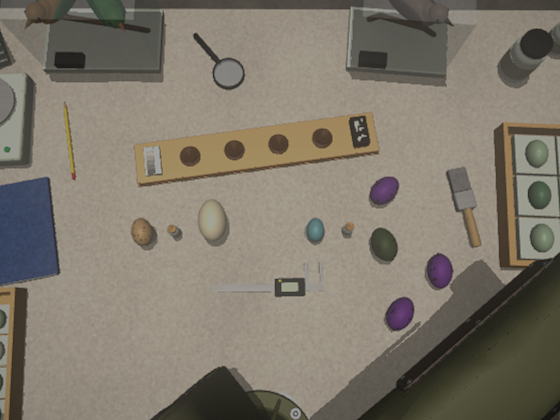

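View pics/scene0.png

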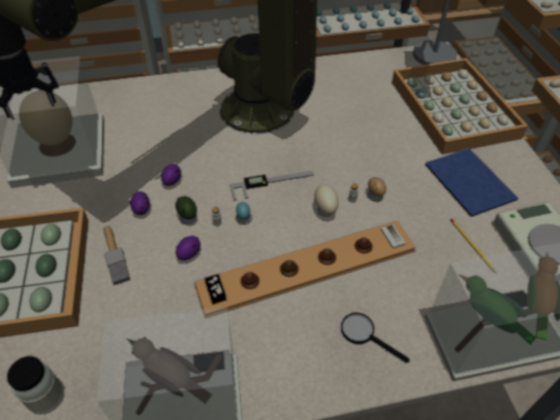

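The top view shows the plinth with the title block at (360,131). Its stands are at (322,138), (278,144), (234,149) and (190,156), listed from the title block outward. 

Candidates and choices:
- **Blue:** (315,230). The tray eggs at the right are pale green.
- **Buff:** (141,231). The small cork pegs at (173,230) and (348,229) are not eggs.
- **Olive:** (384,245). The purple eggs at (384,190), (440,270) and (400,313) are decoys, and the dark tray egg at (540,193) isn't meant.
- **Cream:** (212,220).

I'll measure these in both views.

```bash
cat > h.py <<'E'
from bench import r
import cv2, numpy as np
def cast(c,uv,z):
    E=c["extrinsics"]; d=E[:3,:3]@np.array([(uv[0]-c["cx"])/c["fx"],-(uv[1]-c["cy"])/c["fy"],-1]); o=E[:3,3]
    return o+d*(z-o[2])/d[2]
def blob(im,seed,tol,rad=26):
    """pixels of the seed's colour near the seed -> largest component, convex hull"""
    lab=cv2.cvtColor(cv2.GaussianBlur(im,(3,3),0),cv2.COLOR_BGR2LAB).astype(float)
    u,v=seed; ref=np.median(lab[v-4:v+5,u-4:u+5].reshape(-1,3),0)
    m=(np.linalg.norm((lab-ref)*[0.5,1.5,1.5],axis=2)<tol).astype(np.uint8)
    k=np.zeros_like(m); cv2.circle(k,seed,rad,1,-1)
    cs,_=cv2.findContours(m*k,cv2.RETR_EXTERNAL,cv2.CHAIN_APPROX_NONE)
    return cv2.convexHull(max(cs,key=cv2.contourArea))
def fit(c,h,z):
    """centre and long-axis on the plane z, from hull"""
    p=np.array([cast(c,q,z)[:2] for q in h[:,0,:]],np.float32)
    (cx,cy),(a,b),t=cv2.fitEllipse(p) if len(p)>5 else cv2.minAreaRect(p)
    t=np.deg2rad(t)+(np.pi/2 if b>a else 0)   # long axis angle
    return np.array([cx,cy]),max(a,b),min(a,b),(t+np.pi/2)%np.pi-np.pi/2
EGGS=dict(blue=((315,230),(243,211),31,13),buff=((141,231),(377,187),35,24),olive=((384,245),(186,208),39,17),cream=((212,220),(326,199),44,28))
E
python3 - <<'E'
from h import *
T,S=r.read_camera("top"),r.read_camera("scene")
vt,vs=[cv2.resize(x["frame"],None,fx=3,fy=3,interpolation=cv2.INTER_CUBIC) for x in(T,S)]
for n,(a,b,z,tol) in EGGS.items():
    for c,s,v in((T,a,vt),(S,b,vs)):
        h=blob(c["frame"],s,tol); cv2.polylines(v,[h*3+1],True,(0,0,255),1); o=fit(c,h,z); print(n,np.round(o[0],1),np.round(o[1:],2))
for a,b in(((322,138),(250,280)),((278,144),(289,268)),((234,149),(327,256)),((190,156),(364,245))):
    for c,s,v in((T,a,vt),(S,b,vs)):
        h=blob(c["frame"],s,22,16); cv2.polylines(v,[h*3+1],True,(0,255,0),1); o=fit(c,h,18+8); print("seat",np.round(o[0],1),np.round(o[1:],2))
for q in((173,234),(348,234)): print("peg",cast(T,q,0))
for q in((353,197),(216,221)): print("peg",cast(S,q,0))
cv2.imwrite("pics/a.png",np.vstack([vt[570:830,380:1180],vs[480:830,380:1180]]))
cv2.imwrite("pics/b.png",np.vstack([vt[340:550,400:1160],vs[630:930,560:1320]]))
E
```

```text
blue [ 428.4 -109.8] [ 4.208e+01  2.813e+01 -4.000e-02]
blue [ 422.1 -109.6] [44.54 31.45  0.05]
buff [420.6 245.2] [109.2  103.21   0.69]
buff [426.5 237.6] [94.3  54.95 -0.42]
olive [ 392.4 -245.5] [71.94 55.13  0.19]
olive [ 395.9 -248.3] [78.99 46.97  0.21]
cream [442.3 100.1] [107.67 104.4    0.53]
cream [440.  100.8] [177.46 129.96  -0.34]
seat [ 624.4 -126.6] [43.31 42.57 -0.16]
seat [ 631.9 -128.2] [ 4.067e+01  3.867e+01 -2.000e-02]
seat [610.7 -32.9] [43.2  41.68  0.06]
seat [617.7 -35. ] [41.05 38.9  -0.47]
seat [596.7  60.3] [43.36 42.09  0.6 ]
seat [603.7  58.9] [41.48 38.86 -0.54]
seat [583.1 153.8] [43.8  42.22  0.51]
seat [590.2 152.8] [41.72 38.73 -0.55]
peg [419.50760919 186.91117872   0.        ]
peg [ 421.10521749 -180.90363656    0.        ]
peg [ 4.13574034e+02  1.85238236e+02 -1.13686838e-13]
peg [ 422.25116043 -179.23734505    0.        ]
```

View pics/a.png

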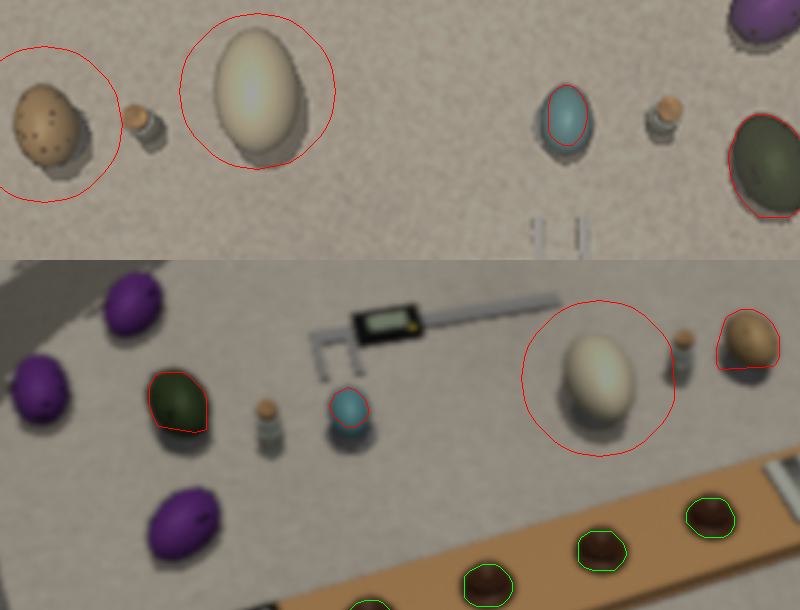

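View pics/b.png

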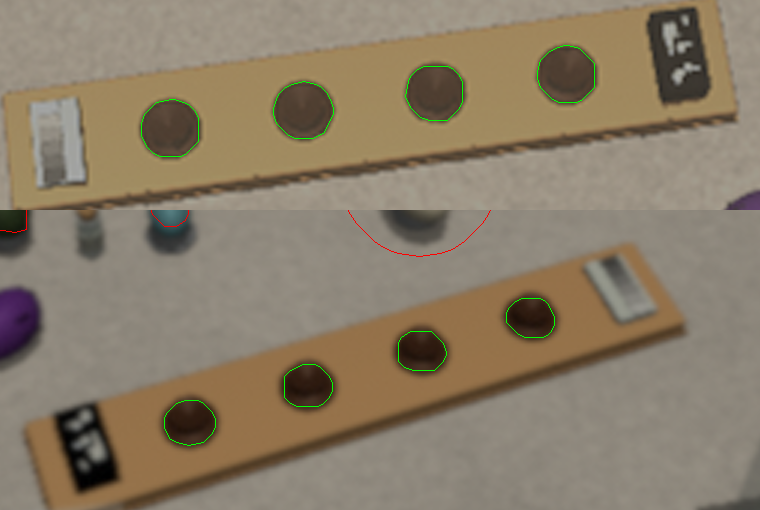

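Crops show the blue, olive and seat outlines roughly right, but the cream and buff masks leaked into the bench. Both pegs are small corked vials. I'll redo the egg outlines with grabCut.

```bash
cat >> h.py <<'E'
def gc(c,seed,half,sub=3):
    """grabCut round the seed on an upsampled crop -> hull in frame pixels (float)"""
    w=half+14; u,v=seed; im=cv2.resize(c["frame"][v-w:v+w+1,u-w:u+w+1],None,fx=sub,fy=sub,interpolation=cv2.INTER_CUBIC)
    m=np.full(im.shape[:2],cv2.GC_BGD,np.uint8); o=(im.shape[1]//2,im.shape[0]//2)
    cv2.circle(m,o,sub*(half+4),cv2.GC_PR_BGD,-1); cv2.circle(m,o,int(sub*half*.75),cv2.GC_PR_FGD,-1); cv2.circle(m,o,int(sub*half*.4),cv2.GC_FGD,-1)
    cv2.grabCut(im,m,None,np.zeros((1,65)),np.zeros((1,65)),6,cv2.GC_INIT_WITH_MASK)
    f=cv2.morphologyEx((m&1).astype(np.uint8),cv2.MORPH_OPEN,np.ones((9,9)))
    cs,_=cv2.findContours(f,cv2.RETR_EXTERNAL,cv2.CHAIN_APPROX_NONE)
    h=cv2.convexHull(max(cs,key=cv2.contourArea)); return (h+.5)/sub-.5+np.array([u-w,v-w])
HALF=dict(blue=11,buff=14,olive=17,cream=20)
E
python3 - <<'E'
from h import *
T,S=r.read_camera("top"),r.read_camera("scene")
vt,vs=[cv2.resize(x["frame"],None,fx=3,fy=3,interpolation=cv2.INTER_CUBIC) for x in(T,S)]
for n,(a,b,z,tol) in EGGS.items():
    for c,s,v in((T,a,vt),(S,b,vs)):
        h=gc(c,s,HALF[n]); cv2.polylines(v,[(h*3+1).astype(int)],True,(0,0,255),1); o=fit(c,h.astype(np.float32),z); print(n,np.round(o[0],1),np.round(o[1:],2))
cv2.imwrite("pics/a2.png",np.vstack([vt[570:830,390:1190],vs[480:710,380:1180]]))
E
```

```text
blue [ 423.4 -109.1] [ 5.183e+01  3.748e+01 -5.000e-02]
blue [ 436.5 -111.7] [80.7  43.07 -0.09]
buff [419.2 244.9] [57.46 41.15  0.2 ]
buff [427.7 237.8] [92.56 53.8  -0.39]
olive [ 394.5 -246.9] [69.88 50.89  0.36]
olive [ 404.8 -248.1] [108.03  56.6    0.13]
cream [444.  101.9] [8.472e+01 5.727e+01 3.000e-02]
cream [454.7  94.6] [123.77  68.69  -0.22]
```

View pics/a2.png

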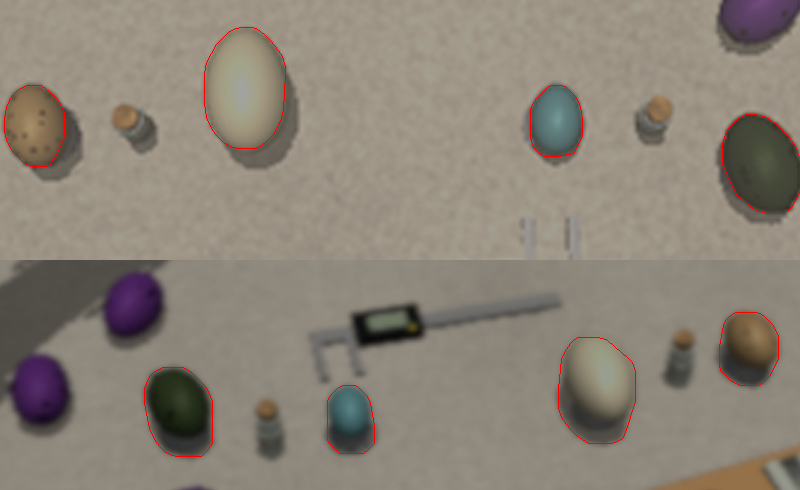

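Top-view outlines fit the eggs well, and their sizes match the listing. In the scene view the shadows leak in, so I'll use the top values. The buff egg's vial is close to the finger path, so I'll yaw that grasp a little. Blue goes first, with a check over its stand.

```bash
cat >> h.py <<'E'
from scipy.spatial.transform import Rotation as Ro
def down(p):
    y=np.array([np.cos(p),np.sin(p),0]); z=np.array([0,0,-1.]); return Ro.from_matrix(np.c_[np.cross(y,z),y,z]).as_quat()
def best(pos,p):
    """of the two half-turns the one with the last joint nearest to its middle"""
    c=[(abs(j[5]),i) for i in(0,1) if (j:=r.ik(list(pos),down(p+i*np.pi))) is not None]; return down(p+min(c)[1]*np.pi)
G={"blue":(424.5,-109.3,31,-.05),"buff":(420.2,245.9,35,.38),"olive":(395.3,-247,39,.36),"cream":(445,101.9,44,.03)}
P0,P1=np.array([627.3,-127.7]),np.array([586,152.8])   # end stands, title-block end first
ROW=np.arctan2(*(P1-P0)[::-1])
SEAT={n:P0+(P1-P0)*i/3 for i,n in enumerate(G)}
def fz(): return r.read_state()["ft_force"][2]
def pick(n,dz=3):
    x,y,z,t=G[n]; q=best((x,y,z+dz+80),t+np.pi/2)
    r.movep([x,y,z+dz+75],q); r.line_to([x,y,z+dz],v=110); r.clamp(); s=r.read_state(); print(n,"opening",s["opening"],"tcp",s["tcp_pos"],s["clock"],r.tips_ahead)
    r.line_to([x,y,z+dz+85],v=110)
def over(n,dz=3,up=40):
    x,y=SEAT[n]; z=G[n][2]+dz+18
    q=best((x,y,z+up),ROW+np.pi/2); r.movep([x,y,z+85],q); r.line_to([x,y,z+up],v=110); print("fz",fz(),r.read_state()["opening"],r.read_state()["clock"])
E
python3 - <<'E'
from h import *
print(r.read_state()["clock"])
pick("blue"); over("blue",up=8)
T,S=r.read_camera("top"),r.read_camera("scene")
z=lambda c,u,v:cv2.resize(c["frame"][v-40:v+40,u-60:u+60],None,fx=6,fy=6,interpolation=cv2.INTER_CUBIC)[:, :720]
cv2.imwrite("pics/c.png",cv2.resize(np.vstack([z(T,322,138),z(S,250,270)]),None,fx=.62,fy=.62))
print(r.read_state()["clock"])
E
```

```text
0.3
blue opening 33.62185063379639 tcp [ 424.87930444 -109.30714048   34.59095362] 3.55 22.0
fz -1.0002491816197567 33.85728844145586 6.4917
6.5917
```

View pics/c.png

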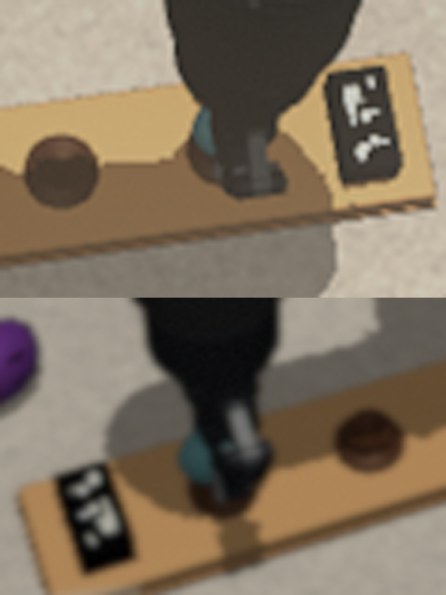

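The crops show the blue egg held level over the stand beside the title block, protruding on both sides of the pads. Next I'll lower it while watching the force.

```bash
cat >> h.py <<'E'
def place(n,dz=3,start=3,lo=-3):
    x,y=SEAT[n]; z=G[n][2]+dz+18
    r.line_to([x,y,z+start],v=40); r.sleep(.15); f0=fz(); a=start; log=[]
    while a>lo:
        a-=.5; r.line_to([x,y,z+a],v=15); f=fz()-f0; log.append((a,round(f,2)))
        if f>1.2: break
    print(n,log,"tcp",np.round(r.read_state()["tcp_pos"],1))
    r.open_gripper(); r.sleep(.2); r.line_to([x,y,z+90],v=110); print(r.read_state()["clock"])
def check(n,half=None):
    c=r.read_camera("top"); x,y=SEAT[n]; E=np.linalg.inv(c["extrinsics"]); p=E[:3,:3]@np.array([x,y,18+G[n][2]])+E[:3,3]
    uv=(int(round(c["cx"]+c["fx"]*p[0]/-p[2])),int(round(c["cy"]+c["fy"]*p[1]/p[2])))
    h=gc(c,uv,HALF[n]); o=fit(c,h.astype(np.float32),18+G[n][2]); print(n,"off",np.round(o[0]-SEAT[n],1),"size,ang",np.round(o[1:],2),"row",ROW)
    return c,uv,h
E
python3 - <<'E'
from h import *
place("blue"); pick("buff"); 
c,uv,h=check("blue")
v=cv2.resize(c["frame"],None,fx=3,fy=3,interpolation=cv2.INTER_CUBIC); cv2.polylines(v,[(h*3+1).astype(int)],True,(0,0,255),1)
cv2.imwrite("pics/d.png",v[300:830,360:1160]); print(r.read_state()["clock"])
E
```

```text
blue [(2.5, np.float64(-1.33)), (2.0, np.float64(-0.33)), (1.5, np.float64(0.43)), (1.0, np.float64(0.74)), (0.5, np.float64(4.34))] tcp [ 627.4 -127.7   53.1]
9.9917
buff opening 40.7131869001166 tcp [420.72970893 246.32815777  38.9978907 ] 12.8833 22.0
blue off [-0.  -0.5] size,ang [47.67 36.56 -1.32] row 1.7169830597956213
13.8583
```

View pics/d.png

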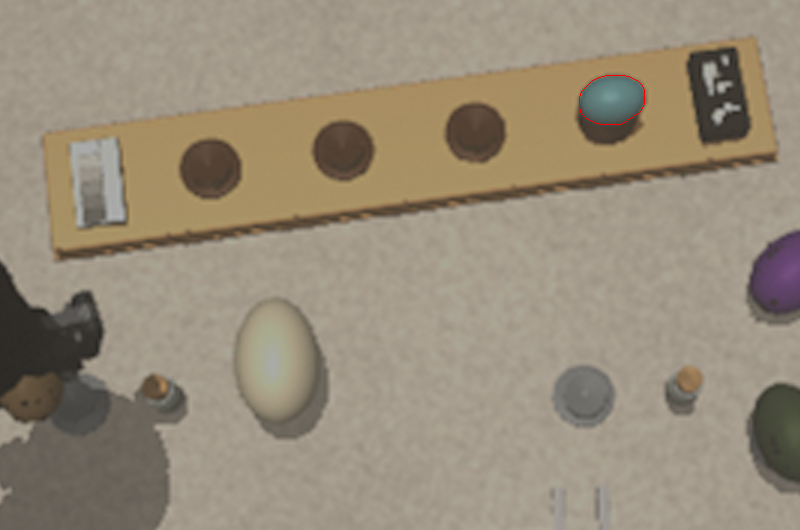

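The blue egg lies on its stand within 1 mm of centre, and the vials are untouched. Buff is held. Next I'll place buff and do olive, with a slightly higher contact threshold.

```bash
sed -i 's/f>1.2/f>2/' h.py; python3 - <<'E'
from h import *
over("buff",up=8); place("buff"); pick("olive"); check("buff")
over("olive",up=8); place("olive"); pick("cream",2); check("olive")
c,uv,h=check("buff")
v=cv2.resize(c["frame"],None,fx=3,fy=3,interpolation=cv2.INTER_CUBIC)
cv2.imwrite("pics/e.png",v[300:830,400:1200]); print(r.read_state()["clock"])
E
```

```text
fz -1.4347950186848328 41.230459736965834 15.9917
buff [(2.5, np.float64(1.18)), (2.0, np.float64(0.52)), (1.5, np.float64(1.37)), (1.0, np.float64(3.03))] tcp [613.6 -34.3  57.3]
19.0833
olive opening 47.519598797534755 tcp [ 396.05432941 -247.36306899   43.21426269] 21.5167 22.0
buff off [4.8 0.9] size,ang [62.07 32.78  1.48] row 1.7169830597956213
fz -0.8036368502097124 47.37225286878467 24.7167
olive [(2.5, np.float64(0.59)), (2.0, np.float64(0.06)), (1.5, np.float64(0.35)), (1.0, np.float64(3.18))] tcp [599.9  59.3  61.4]
27.7667
cream opening 55.794621481410815 tcp [445.77464727 102.28696953  47.25229264] 30.1 22.0
olive off [-3.5  1. ] size,ang [69.71 59.51 -1.51] row 1.7169830597956213
buff off [-0.7  2.1] size,ang [60.37 44.89  1.53] row 1.7169830597956213
31.125
```

View pics/e.png

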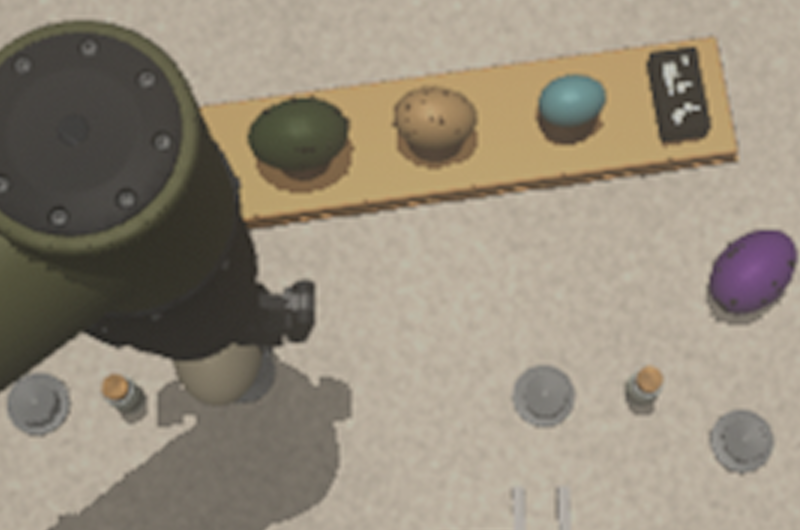

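Olive and buff sit well on their stands, and cream is held. Now to place it, move clear and check all four.

```bash
python3 - <<'E'
from h import *
over("cream",2,up=8); place("cream",2)
r.movej([-0.881,0.04,0.085,0,-1.615,-0.334]); r.sleep(1)
for n in G: c,uv,h=check(n); n=="blue" and (v:=cv2.resize(c["frame"],None,fx=3,fy=3,interpolation=cv2.INTER_CUBIC)); cv2.polylines(v,[(h*3+1).astype(int)],True,(0,0,255),1)
S=cv2.resize(r.read_camera("scene")["frame"],None,fx=3,fy=3,interpolation=cv2.INTER_CUBIC)
cv2.imwrite("pics/f.png",np.vstack([v[300:580,400:1180],S[620:930,530:1310]])); print(r.read_state()["clock"])
E
```

```text
fz -1.3732107682733874 55.541190950186696 33.2167
cream [(2.5, np.float64(0.08)), (2.0, np.float64(-1.2)), (1.5, np.float64(0.61)), (1.0, np.float64(2.39))] tcp [586.1 152.7  65.5]
36.2083
blue off [-0.2 -0.4] size,ang [47.55 36.71 -1.31] row 1.7169830597956213
buff off [-4.8  1.5] size,ang [58.45 55.17  1.3 ] row 1.7169830597956213
olive off [-3.5  1.1] size,ang [69.73 59.48 -1.49] row 1.7169830597956213
cream off [-0.4  3.2] size,ang [79.7  60.55 -1.51] row 1.7169830597956213
40.325
```

View pics/f.png

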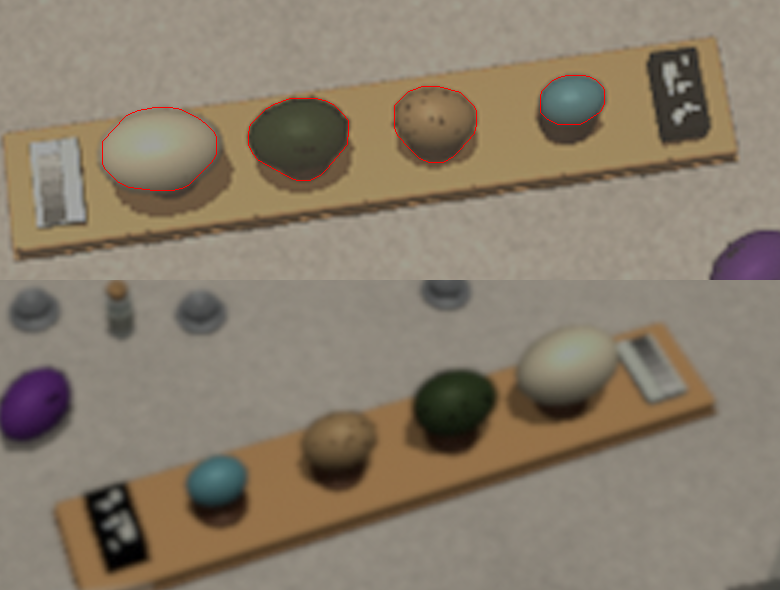

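All four are in order, but the ellipse fits are biased by the dark stands. Cream's along-row offset (3 mm, 80 mm long) needs a direct check, so I'll measure end-to-end extents along the row.

```bash
python3 - <<'E'
from h import *
d=(P1-P0)/np.linalg.norm(P1-P0); nrm=np.array([d[1],-d[0]])
def ext(c,n,h):
    p=np.array([cast(c,q,18+G[n][2])[:2]-SEAT[n] for q in h[:,0,:]]); a=p@d; b=p@nrm
    print(n,"row ctr %.1f len %.1f"%((a.max()+a.min())/2,np.ptp(a)),"far edge across %.1f"%b.max())
for n in G: c,uv,h=check(n); ext(c,n,h)
S=r.read_camera("scene")
for n,uv in zip(G,((249,367),(290,353),(328,340),(366,328))): ext(S,n,gc(S,(uv[0],uv[1]-100),HALF[n]))
t=c["frame"][120:185,150:225]; s=S["frame"][210:275,330:405]
cv2.imwrite("pics/g.png",cv2.resize(np.hstack([t,s]),None,fx=5.3,fy=5.3,interpolation=cv2.INTER_CUBIC))
E
```

```text
blue off [-0.1 -0.6] size,ang [47.95 36.71 -1.3 ] row 1.7169830597956213
blue row ctr -0.9 len 47.3 far edge across 18.1
buff off [-0.6  2.1] size,ang [60.44 44.39  1.55] row 1.7169830597956213
buff row ctr 1.5 len 58.0 far edge across 22.8
olive off [-3.5  0.8] size,ang [69.77 59.4  -1.57] row 1.7169830597956213
olive row ctr 1.9 len 70.3 far edge across 25.5
cream off [-0.4  2.6] size,ang [85.14 60.29 -1.37] row 1.7169830597956213
cream row ctr 2.5 len 86.8 far edge across 30.2
blue row ctr -0.7 len 48.6 far edge across 19.5
buff row ctr 1.1 len 60.4 far edge across 24.2
olive row ctr 1.6 len 68.8 far edge across 32.2
cream row ctr 3.5 len 84.4 far edge across 33.7
```

View pics/g.png

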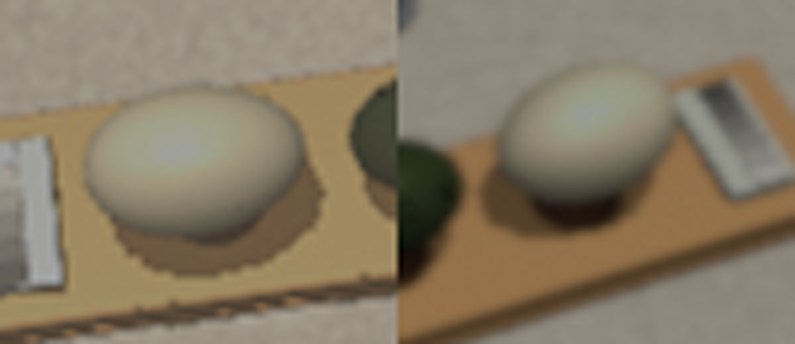

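The close crop shows cream lying level, full length and clear of the white block, 2.5 to 3.5 mm off centre along the row. That's close enough that regrasping isn't worth the risk, so I'm handing in.

```bash
python3 -c "
from bench import r
print(r.read_state()['clock']); r.job_done()"
```

```text
40.575
the job is handed in; nothing more can be done
```

All four eggs are on the plinth stands in size order: blue beside the black title block, then buff, olive and cream at the far end. I lowered each one until the wrist felt contact before letting go, and the arm was back at its start pose when I handed in at about 41 s.

**Position along the row:** each egg shows its full length in both views, and the offsets from the stand centres agree to about 1 mm:

| Egg | Offset from centre |
|---|---|
| Blue | under 1 mm |
| Buff | about 1.3 mm |
| Olive | about 1.8 mm |
| Cream | 2.5–3.5 mm |

I left cream where it was, since it looked level and regrasping risked more than the offset.

**Checks that disagreed:** the ellipse fits put buff and olive up to 5 mm off across the plinth. The outlines showed the dark stand leaking into the shape. In the top view, the far edges of all four eggs fit eggs centred to about 1 mm across the row. The scene view's edges did not confirm that for olive and cream, reading 5–7 mm more, probably from shadow, so I relied on the top view there.

I saw no movement between checks, and the purple eggs I could see stayed where they were. I did not re-check the vials or the two purple eggs outside the last pictures.

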